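Take the check weight from its case and load the balance

ROBOT

A 7-joint arm with a two-finger parallel gripper is mounted at the origin on a cart in front of the work surface, level with it; the furniture and walls round the work are solid. World frame = base frame: x ahead of the robot, y to its left, z up, the work surface at z = 0. Lengths are in m, angles in rad, forces in N, time in s.
With the tool pointing down it reaches from about 0.425 to 0.875 m from the base axis. Payload 4.7 kg.
Tool frame: the origin (TCP) lies at the very end of the fingers, on their centre line; the grasp point (between the pads) lies 19 mm behind it (pinch_z is the distance from the TCP to the grasp point, in m); z points along the fingers, y is the direction in which the jaws open and shut (so a half turn about z gives the same grasp; the last joint's range is limited). The gripper opens to 85 mm and grips with 20 to 120 N. Pads are 22 mm wide; open, the fingers measure 114 mm over their backs; the gripper's body (76 mm by 85 mm) begins 54 mm behind the grasp point. The pads swing forward as they close: fully open they stand 13 mm farther back than shut.
Start: joints at [1.321, 0.321, -0.07, 1.45, 0.023, 1.371, -0.057], TCP at [0.169, -0.628, 0.231] pointing down, gripper open.
Joint ranges: [-2.86, 2.86], [-0.3, 2.09], [-1.38, 1.24], [0.06, 2.45], [-1.56, 4.7], [0.09, 2.05], [-2.69, 2.69]. Speed limits (rad/s): [2.57, 2.57, 3.14, 3.14, 3.14, 3.14, 3.14].

INTERFACE

Orientations are given as a unit quaternion [w, x, y, z].
In Python, from station import * gives the robot as it stands.
- The arm moves only by the tool jog_arm, never from a script. Its arguments are lists of equal length, an entry for each row: "turn": the turn, a rotation vector about the world's x, y, z in rad, a list of three; "travel": the shift along the world's x, y, z in cm, a list of three; "claw": the opening, from 0 (shut) to 1 (fully open). A call has 1 to 10 rows; each row shifts and turns the pose as measured when the row begins; what a row does not reach is not made up. A row lasts 1/12 s, in which the tool goes at most 41.7 mm and 7.16 degrees, less where a joint would pass 70% of its speed; a pose out of reach is approached as far as the arm can. A call is refused whole if a number of a shift passes 4.17 or a number of a turn 0.125, either way. A call with a gripper value outside its range is refused whole. The fingers move at their own pace and stop on an object; "force" is the grip in N (left out, the last holds). Time passes only in rows, so rows that do not move let the fingers close. It gives the time, the measured TCP pose, the force and the opening at its end, in the units of the state.
- sense(): the state, without advancing time (a new reading comes with each control period).
- grab_frame(name): name is "side" or "top" or "wrist"; returns (picture, depth): 480x640x3 uint8, red, green, blue; 480x640 float32, m along the optical axis (not along the pixel's ray), 0 where there is no reading.
- camera_model(name): a dict with "intrinsics" (3x3 intrinsics, pixels), "world_to_cam" (4x4, takes a point from world to camera coordinates); the wrist camera has in their place "tool_from_camera" (4x4, takes a point from camera to tool coordinates, whose origin is the TCP and whose axes are the flange's). Camera axes: x right, y down, z forward; pixel columns grow to the right and rows downward; lengths in m; the calibration is good to about 2 mm. The wrist camera is an equidistant fisheye: a pixel r from the principal point sees the ray r / f radians off the axis. A picture is of the moment at which its call begins: read the wrist's pose just before it. camera_model takes no time and is no camera call.
- hand_in(): hands the job in, once; it reports no verdict.
The state is a dict: "time": time; "q": joint angles; "qvel": joint speeds; "joint_torque": joint torques, N m; "tcp_pos": TCP position; "ee_rot": TCP orientation; "contact_force": force on the tool from outside, world axes, zero at the start; "ft_torque": the same for the moment, N m; "opening": finger opening in m.
Only numpy, scipy, OpenCV 4.12 (cv2) and the standard library are available. Lean on these libraries where they do the work, as an engineer would, in place of code of your own. Each camera call takes 0.05 s, during which the arm holds its last target. There are 200 camera calls.

TASK

The balance is due for its check. Take the largest of the three steel weights by its knob and ease it out of its tight well in the weight case with small to-and-fro twists while you draw it up: a plain pull would lift the case, which must stay standing on the bench where it is. Stand the weight upright in the middle of the balance pan, gently so that the balance is not overloaded, then shut the lid of the case over the two smaller weights, which stay in their wells.

Things in the scene. Friction and masses are not known exactly. Their poses are not given: they have to be found in the camera images.
- weight_case: Weight case: light and dark grey plastic box on rubber feet, 100 (x) by 204 mm (y), deck 35 mm above the bench, loose, 1.2 kg without the largest weight. Origin: centre of its underside, z up; +x is its hinge side, -x its front. Round wells lie in a row on x = 0: largest weight at y +58 mm, middle -4, smallest -58; well floors 9 mm above the bench.
- well_200 (a point): Middle of the mouth of the largest weight's well, at deck height; axes of the case. Well 48 mm wide, 26 mm deep. Four sprung leaves grip the weight: a straight pull needs 14 to 19 N, but the case tips at about 9 N. Under a to-and-fro twist (0.25 rad each way, 3 mm rise a stroke) it comes up easily; free after 24 mm.
- weight_200: Largest weight: plain steel cylinder with a knob, 200 g. Origin: centre of its underside, z along its axis. Body 32 mm diameter, 30 mm high; neck 12 mm diameter, 10 mm high; knob 20 mm diameter, 10 mm high; 50 mm in all. In the well its body's top stands 4 mm above the deck and the knob lies 49 to 59 mm above the bench.
- weight_100: Middle weight: same shape, 100 g, body 25 mm diameter, 27 mm high, knob 16 mm, 45 mm high in all. Origin: centre of its underside. Stays in its well.
- weight_50: Smallest weight: same shape, 50 g, body 20 mm diameter, 24 mm high, knob 13 mm, 41 mm high in all. Origin: centre of its underside. Stays in its well.
- case_lid (a joint): Angle of the case's lid, rad: 0 shut, 1.6 to 1.75 as found (leaning back), 2.0 its stop. The lid is a dark grey shell 100 by 204 mm, 34 mm deep, 0.14 kg. A stiff hinge holds it at any angle: push it over (1 N at the lip) and press it down; below 0.4 rad it sinks shut. Shut, its top is 70 mm above the bench.
- lid_lip (a point): Middle of the outer edge of the lid's finger lip (60 mm wide, 4 mm thick, standing out 13 mm from the middle of the lid's free edge). Its axes turn with the lid; with the lid shut they are the case's axes (x from the lip to the hinge).
- lid_hinge (a point): Middle of the lid's hinge axis (along the case's y), on the upper back edge of the case, 35.5 mm above the bench; the lip's edge lies 113 mm from it.
- balance: Balance: flat white plastic housing 180 (x, from -75 to +105) by 134 mm (y), 38 mm high, fixed; a grey display panel with keys, up to 45 mm high, at its front (-x) end. Origin: on its underside.
- pan_centre (a point): Middle of the upper face of the balance's round steel pan (100 mm diameter), 50 mm above the bench, 51 mm behind (+x of) the balance's origin.
- balance_pan (a joint): How far the pan is pressed down, m: 0 empty, about 1 mm under the largest weight. It is sprung, 2 N per mm; pressed beyond 5.5 mm (about 11 N) the balance is overloaded.
Things that resemble listed ones, but are neither listed nor needed, are in the scene too. Leave any brown look-alike of the weight_100 alone.

How it is judged:
On the way, in this order (a step that is already met when the one before it is completed fails the run):
1. the largest weight has been drawn up clear of its well (z of weight_200 in the frame of weight_case above 0.042 m), for 0.1 s.
2. the largest weight stands on the balance pan (horizontal distance between weight_200 and pan_centre below 0.015 m and z of weight_200 in the frame of pan_centre below 0.004 m and value of joint balance_pan above 0.0005 m), for 0.2 s.
At the end, for the whole second after the job is handed in: The largest weight stands upright and at rest on the balance pan, its axis within 15 mm of the pan's middle; the case lid is shut (below 0.07 rad); the two smaller weights still sit in their wells (not more than 7 mm higher than seated) (horizontal distance between weight_200 and pan_centre below 0.015 m and z of weight_200 in the frame of pan_centre below 0.003 m and angle between weight_200's own z axis and vertical below 0.06 rad and linear speed of weight_200 below 0.01 m/s and value of joint case_lid below 0.07 rad and z of each of weight_100, weight_50 in the frame of weight_case below 0.016 m); the robot touches nothing.
It fails at once if the weight case is lifted or tipped: its underside rises more than 8 mm or it tilts more than 0.1 rad (height (world z) of weight_case above 0.008 m or angle between weight_case's own z axis and vertical above 0.1 rad).
It fails at once if the weight case is dragged more than 50 mm from where it stood (distance of weight_case from where it was at the start of the episode above 0.05 m).
It fails at once if the balance is overloaded: its pan is pressed down more than 5.5 mm (value of joint balance_pan above 0.0055 m).
It also fails if it takes over 72 s, if anything falls off the work surface, if the arm or the gripper's body presses on something with over 40 N, if the wrist force passes 120 N, or if a joint passes its speed limit or range.

## Working session

There is one attempt and no reset: what is moved stays moved. The work goes in short steps, Python scripts to look and compute and a tool call to move; the robot and the scene stay as the last step left them, time stands still between calls to the robot, and variables do not carry over. Pictures are saved under pics/ and viewed, on a budget of 10 in all, crops included, one or two more only if the job needs it, and the job is handed in when it is done.

Besides the shell and the picture viewer there is one more tool, called after "Request:" as name(argument=value, ...) on one line, values as JSON. jog_arm: Moves the arm, as the interface text tells. Its arguments: {"type":"object","properties":{"turn":{"type":"array"},"travel":{"type":"array"},"claw":{"type":"array"},"force":{"type":"number"}},"required":["turn","travel","claw"]}

```bash
mkdir -p pics; cat > h.py <<'E'
from station import *
import numpy as np, cv2
def shot(name,fn):
    p,d=grab_frame(name); cv2.imwrite('pics/'+fn+'.png',p[:,:,::-1]); np.savez('pics/'+fn,p=p,d=d); return p,d
def ray(name,u,v,z):
    m=camera_model(name);K=np.array(m['intrinsics']);T=np.linalg.inv(np.array(m['world_to_cam']))
    r=T[:3,:3]@np.linalg.solve(K,[u,v,1.]);c=T[:3,3];return c+r*(z-c[2])/r[2]
def cloud(name,d):
    m=camera_model(name);K=np.array(m['intrinsics']);T=np.linalg.inv(np.array(m['world_to_cam']))
    v,u=np.mgrid[:480,:640];P=np.stack([(u-K[0,2])/K[0,0]*d,(v-K[1,2])/K[1,1]*d,d],-1)
    return P@T[:3,:3].T+T[:3,3]
E
python3 - <<'E'
from h import *
s=sense();print(s)
for n in('top','side'):
    shot(n,n+'0');m=camera_model(n);print(n,m)
a=[cv2.imread(f'pics/{n}0.png') for n in('top','side')]
E
```

```text
{'time': 0.0, 'q': array([ 1.32112224,  0.32186662, -0.07006645,  1.45166196,  0.02262228,
        1.37077676, -0.05689121]), 'qvel': array([ 7.09844595e-04, -4.01957111e-04, -5.89500223e-04,  8.55507323e-05,
        2.36358596e-03, -1.63869134e-03, -3.07208492e-05]), 'joint_torque': array([-1.77456513e-04, -4.93576562e+01, -3.82602252e-01, -3.14329612e+01,
        1.29801000e-02,  1.14633152e-02,  5.16446917e-06]), 'tcp_pos': array([ 0.16926944, -0.6270293 ,  0.23020157]), 'ee_rot': array([-9.44539916e-04,  9.91313323e-01,  1.31517942e-01, -1.87663703e-04]), 'contact_force': array([-0.00862211, -0.50096396,  0.05019021]), 'ft_torque': array([-0.00264893,  0.02600897, -0.03510623]), 'opening': 0.08521421252634843}
top {'intrinsics': array([[580.05067807,   0.        , 320.33659138],
       [  0.        , 580.05067807, 235.5772786 ],
       [  0.        ,   0.        ,   1.        ]]), 'world_to_cam': array([[ 0.11594303, -0.99325235,  0.00264102, -0.24154339],
       [-0.9675387 , -0.1135418 , -0.22578114,  0.49746575],
       [ 0.22455751,  0.02362246, -0.97417447,  0.81201623],
       [ 0.        ,  0.        ,  0.        ,  1.        ]])}
side {'intrinsics': array([[489.4640777 ,   0.        , 324.23716712],
       [  0.        , 489.4640777 , 247.3063756 ],
       [  0.        ,   0.        ,   1.        ]]), 'world_to_cam': array([[-0.88909914,  0.45726245,  0.02034118,  0.51624015],
       [ 0.31102483,  0.63616535, -0.70608583,  0.01379388],
       [-0.33580689, -0.6214537 , -0.70783404,  1.01094007],
       [ 0.        ,  0.        ,  0.        ,  1.        ]])}
```

View pics/top0.png

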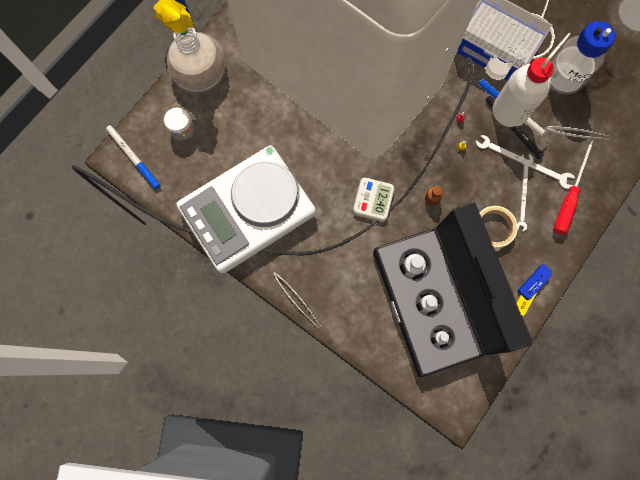

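View pics/side0.png

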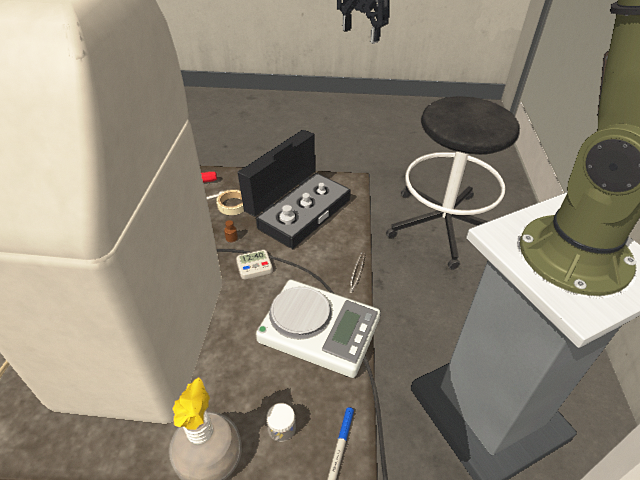

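Top view: the weights stand in the case with knobs at about (417,261), (431,299) and (444,336). The lid leans back around (490,280), and the pan is at (265,192). The side view agrees: largest knob (288,211), pan (300,311). Candidates for weight_200: the case's left knob (417,261), the middle one (431,299), the small one (444,336) and the brown look-alike (434,195). By description I choose (417,261).

```bash
python3 - <<'E'
from h import *
out=[]
for n,guess in(('top',[(417,261),(431,299),(444,336)]),('side',[(288,210),(305,197),(321,185)])):
    f=np.load(f'pics/{n}0.npz');p,d=f['p'],f['d'];C=cloud(n,d)
    hsv=cv2.cvtColor(p,cv2.COLOR_RGB2HSV)
    for (u,v),h in zip(guess,(.059,.054,.050)):
        w=C[v-25:v+26,u-25:u+26].reshape(-1,3)
        k=w[(abs(w[:,2]-h)<.003)&(np.linalg.norm(w[:,:2]-ray(n,u,v,h)[:2],axis=1)<.02)]
        print(n,(u,v),'ray',ray(n,u,v,h).round(4),'depth top',k.mean(0).round(4),len(k))
    # pan
    u,v=(265,192) if n=='top' else (300,311)
    m=(abs(C[:,:,2]-.050)<.005); m&=np.linalg.norm(C[:,:,:2]-ray(n,u,v,.05)[:2],axis=2)<.065
    lab=cv2.connectedComponents(m.astype(np.uint8))[1]; k=C[lab==lab[v,u]]
    (cx,cy),r=cv2.minEnclosingCircle(k[:,:2].astype(np.float32)); print(n,'pan',k.mean(0).round(4),(round(cx,4),round(cy,4)),r,k[:,2].std())
    # deck and lid
    c=ray(n,*guess[1],.035)[:2]
    near=np.linalg.norm(C[:,:,:2]-c,axis=2)<.17
    dk=C[near&(abs(C[:,:,2]-.035)<.003)];print(n,'deck',dk[:,2].mean(),cv2.minAreaRect(dk[:,:2].astype(np.float32)))
    ld=C[near&(C[:,:,2]>.075)&(C[:,:,2]<.16)];print(n,'lid',ld.min(0),ld.max(0),len(ld))
    top=ld[ld[:,2]>ld[:,2].max()-.012];print(' lidtop mean',top.mean(0), cv2.minAreaRect(top[:,:2].astype(np.float32)))
a=np.load('pics/top0.npz')['p'][170:380,360:560,::-1];b=np.load('pics/side0.npz')['p'][120:260,220:380,::-1]
cv2.imwrite('pics/crop1.png',np.hstack([cv2.resize(a,(400,420),interpolation=3),cv2.resize(b,(400,420),interpolation=3)]))
E
```

```text
top (417, 261) ray [ 0.5001 -0.3288  0.059 ] depth top [ 0.5001 -0.329   0.0592] 134
top (431, 299) ray [ 0.4469 -0.3544  0.054 ] depth top [ 0.4438 -0.3552  0.0542] 90
top (444, 336) ray [ 0.3959 -0.3778  0.05  ] depth top [ 0.3951 -0.3781  0.0505] 57
top pan [ 0.5831 -0.0879  0.0505] (0.5837, -0.0881) 0.050231751054525375 0.001491040675825636
top deck 0.035467107153218186 ((0.47710829973220825, -0.3567313253879547), (0.25445687770843506, 0.13451118767261505), 25.44516372680664)
top lid [ 0.3782796  -0.47642221  0.07521947] [ 0.57669059 -0.35830875  0.15190439] 3860
 lidtop mean [ 0.47145483 -0.40588595  0.14640227] ((0.4721890389919281, -0.4063563644886017), (0.05924583226442337, 0.0052581047639250755), 24.852663040161133)
side (288, 210) ray [ 0.5004 -0.3207  0.059 ] depth top [ 0.5003 -0.3267  0.0591] 56
side (305, 197) ray [ 0.4484 -0.3488  0.054 ] depth top [ 0.444  -0.3536  0.054 ] 33
side (321, 185) ray [ 0.3967 -0.3754  0.05  ] depth top [ 0.3951 -0.3761  0.0497] 22
side pan [ 0.5842 -0.0849  0.0505] (0.5839, -0.0864) 0.05101489648222923 0.0011842897276504213
side deck 0.035494734873771236 ((0.45496052503585815, -0.3664008378982544), (0.20560048520565033, 0.1344366818666458), 25.05197525024414)
side lid [ 0.37775959 -0.47344597  0.07502482] [ 0.57650886 -0.35480635  0.15109262] 2032
 lidtop mean [ 0.47281265 -0.40337507  0.14486203] ((0.47092562913894653, -0.40453433990478516), (0.06338832527399063, 0.007711291313171387), 27.544506072998047)
```

View pics/crop1.png

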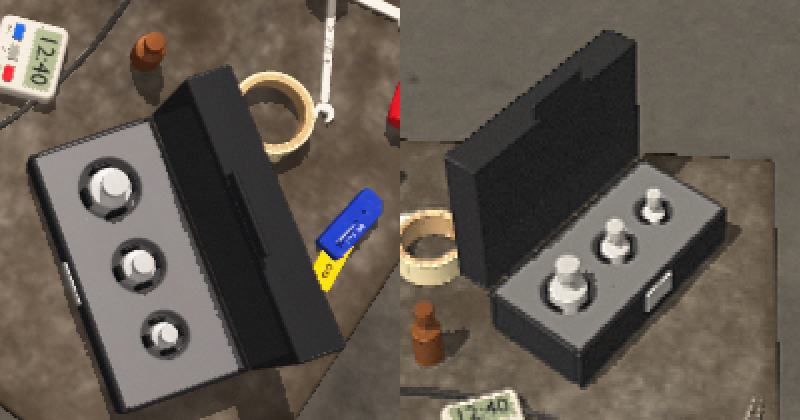

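The crop confirms the choice: the largest steel weight is the one at the left end of the case, and the brown look-alike stands apart. The distances from it to the other two (62 and 116 mm) and the heights match the description. Case origin is about (0.4475, -0.3527), its y axis at 0.44 rad, and the pan at (0.584, -0.087). Moving over the weight, with the jaws along the row.

Request:
jog_arm(turn=[[0, 0, 0.12], [0, 0, 0.12], [0, 0, 0.12], [0, 0, 0.12], [0, 0, 0.12], [0, 0, 0.12], [0, 0, 0.12], [0, 0, 0.12], [0, 0, 0.12], [0, 0, 0.12]], travel=[[2.5, 2.4, 0], [2.5, 2.4, 0], [2.5, 2.4, 0], [2.5, 2.4, 0], [2.5, 2.4, 0], [2.5, 2.4, 0], [2.5, 2.4, 0], [2.5, 2.4, 0], [2.5, 2.4, 0], [2.5, 2.4, 0]], claw=[0.65, 0.65, 0.65, 0.65, 0.65, 0.65, 0.65, 0.65, 0.65, 0.65], force=40)

```text
time: 0.93
tcp_pos: [0.4141, -0.3801, 0.2238]
ee_rot: [-0.002, 0.734, 0.68, -0.005]
contact_force: [0.2, -0.9, 0.6]
opening: 0.0556
```

Request:
jog_arm(turn=[[0, 0, 0.11], [0, 0, 0.11], [0, 0, 0.11], [0, 0, 0.11], [0, 0, 0.08], [0, 0, 0]], travel=[[2.5, 1.5, 0], [2.5, 1.5, 0], [2.5, 1.5, -1], [1, 0.9, -2], [0, 0, -3], [0, 0, -1]], claw=[0.65, 0.65, 0.65, 0.65, 0.65, 0.65])

```text
time: 1.43
tcp_pos: [0.5116, -0.3117, 0.1542]
ee_rot: [0.003, 0.514, 0.858, -0.003]
contact_force: [-0.7, 0.4, -0.8]
opening: 0.0556
```

```bash
python3 - <<'E'
from h import *
s=sense();print(s['tcp_pos'],s['ee_rot'],s['q'])
shot('wrist','w1');print(camera_model('wrist'))
E
```

```text
[ 0.51158458 -0.31173153  0.15421362] [ 0.00261918  0.5140603   0.85774566 -0.00274546] [ 0.94426222  0.30245514 -0.5292592   1.67117756  0.16804069  1.20736737
  0.86646716]
{'intrinsics': array([[371.64829954,   0.        , 320.91379859],
       [  0.        , 371.64829954, 241.30776435],
       [  0.        ,   0.        ,   1.        ]]), 'tool_from_camera': array([[-1.30042651e-03, -9.62320133e-01, -2.71915926e-01,
         6.93169321e-02],
       [ 9.99999003e-01, -1.10181810e-03, -8.83079851e-04,
         1.00069044e-03],
       [ 5.50203631e-04, -2.71916804e-01,  9.62320606e-01,
        -1.43112165e-01],
       [ 0.00000000e+00,  0.00000000e+00,  0.00000000e+00,
         1.00000000e+00]])}
```

View pics/w1.png

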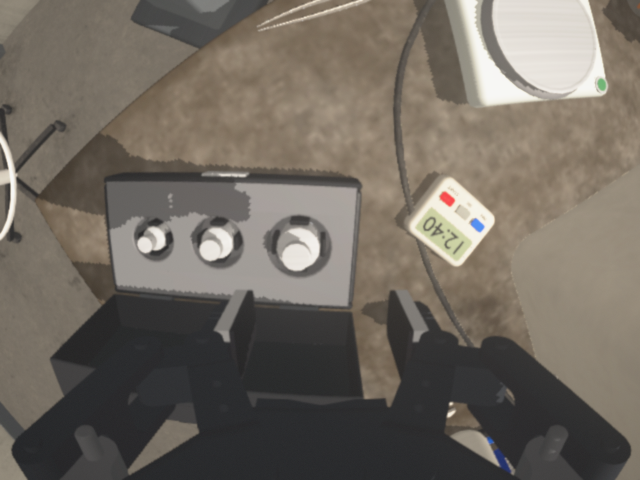

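Wrist view: the largest knob's top is at about (297,254), the other two at (212,247) and (150,242). The lid is below them in the image, between the fingers. I'll cross-check the knob position from here.

```bash
cat >> h.py <<'E'
from scipy.spatial.transform import Rotation as R
def wray(u,v,z,pos,q):
    m=camera_model('wrist');K=np.array(m['intrinsics']);T=np.array(m['tool_from_camera'])
    x,y=u-K[0,2],v-K[1,2];r=np.hypot(x,y);t=r/K[0,0]
    c=np.array([x/r*np.sin(t),y/r*np.sin(t),np.cos(t)]);W=R.from_quat(np.roll(q,-1)).as_matrix()
    o=W@T[:3,3]+pos;d=W@T[:3,:3]@c;return o+d*(z-o[2])/d[2]
E
python3 - <<'E'
from h import *
s=sense();print(s['tcp_pos'])
p=np.load('pics/w1.npz')['p']
for (u,v),h in (((297,254),.059),((209,249),.054),((146,244),.05)):
    print((u,v),wray(u,v,h,s['tcp_pos'],s['ee_rot']).round(4))
# knob blob: brightest region
g=cv2.cvtColor(p,cv2.COLOR_RGB2GRAY)[215:285,260:340];print(g.max());n,l,st,c=cv2.connectedComponentsWithStats((g>200).astype(np.uint8))
print([(st[i].tolist(),(c[i]+[260,215]).round(1).tolist()) for i in range(1,n) if st[i,4]>30])
W=R.from_quat(np.roll(s['ee_rot'],-1)).as_matrix();print(W.round(3))
E
```

```text
[ 0.51141162 -0.31143122  0.1538768 ]
(297, 254) [ 0.5012 -0.3252  0.059 ]
(209, 249) [ 0.4448 -0.3531  0.054 ]
(146, 244) [ 0.3976 -0.3753  0.05  ]
241
[([22, 13, 37, 42, 1011], [301.1, 250.4])]
[[-0.468  0.884  0.001]
 [ 0.884  0.468 -0.006]
 [-0.006 -0.002 -1.   ]]
```

Request:
jog_arm(turn=[[0, 0, -0.047], [0, 0, 0], [0, 0, 0], [0, 0, 0], [0, 0, 0]], travel=[[-1.2, -1.4, 0], [0, 0, -3], [0, 0, -3], [0, 0, -2], [0, 0, 0]], claw=[0.65, 0.65, 0.65, 0.65, 0.65])

```text
time: 1.9
tcp_pos: [0.4956, -0.3351, 0.0769]
ee_rot: [0.005, 0.548, 0.837, -0.005]
contact_force: [-0.5, 0.5, -0.1]
opening: 0.0554
```

Request:
jog_arm(turn=[[0, 0, 0.03], [0, 0, 0], [0, 0, 0]], travel=[[0.4, 0.9, 0], [0, 0, -1], [0, 0, 0]], claw=[0.65, 0.65, 0.65])

```text
time: 2.15
tcp_pos: [0.4989, -0.3306, 0.0703]
ee_rot: [0.007, 0.538, 0.843, -0.006]
contact_force: [-1.1, -0.4, -0.5]
opening: 0.0554
```

Request:
jog_arm(turn=[[0, 0, 0], [0, 0, 0], [0, 0, 0], [0, 0, 0]], travel=[[0, 0.5, -1], [0, 0, -1], [0, 0, -0.5], [0, 0, 0]], claw=[0.65, 0.65, 0.65, 0.65])

```text
time: 2.48
tcp_pos: [0.5013, -0.3263, 0.047]
ee_rot: [0.011, 0.539, 0.842, -0.007]
contact_force: [-0.4, 1.0, 0.5]
opening: 0.0553
```

Request:
jog_arm(turn=[[0.024, 0.011, 0], [0, 0, 0]], travel=[[-0.1, 0, -0.2], [0, 0, 0]], claw=[0.65, 0.65])

```text
time: 2.65
tcp_pos: [0.5001, -0.3258, 0.0445]
ee_rot: [-0.002, 0.538, 0.843, 0.001]
contact_force: [-0.2, -0.3, -0.0]
opening: 0.0556
```

```bash
cat >> h.py <<'E'
def st():
    s=sense();W=R.from_quat(np.roll(s['ee_rot'],-1)).as_matrix()
    print('t',round(s['time'],2),'tcp',s['tcp_pos'].round(4),'yaw',round(np.arctan2(W[1,1],W[0,1]),3),'fix turn',[round(W[1,2]*-1,3),round(W[0,2],3)],'F',s['contact_force'].round(2),'q7',s['q'].round(2)[6],'op',s['opening'])
    return s,W
E
python3 - <<'E'
from h import *
s,W=st()
p,d=shot('wrist','w2')
E
```

```text
t 2.65 tcp [ 0.5001 -0.3258  0.0445] yaw 0.434 fix turn [np.float64(-0.003), np.float64(-0.002)] F [-0.2  -0.28 -0.05] q7 0.8 op 0.05556866273872499
```

View pics/w2.png

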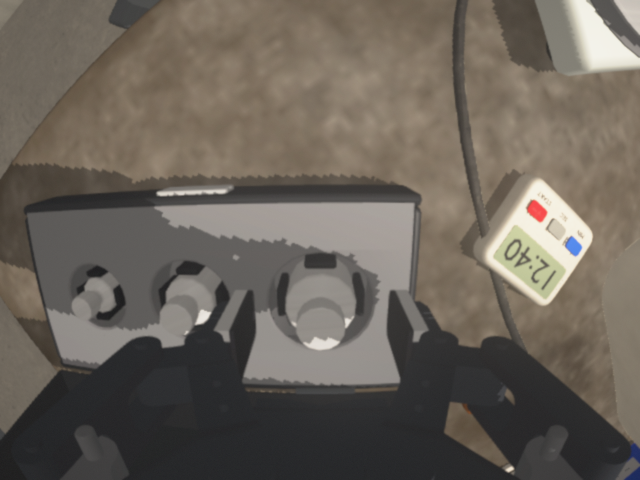

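Wrist view: the largest knob at about (321,325) is midway between the pads (left 237, right 402), and the neighbouring weight is clear. Closing.

Request:
jog_arm(turn=[[0, 0, 0], [0, 0, 0], [0, 0, 0], [0, 0, 0], [0, 0, 0], [0, 0, 0]], travel=[[0, 0, 0], [0, 0, 0], [0, 0, 0], [0, 0, 0], [0, 0, 0], [0, 0, 0]], claw=[0, 0, 0, 0, 0, 0], force=70)

```text
time: 3.2
tcp_pos: [0.5002, -0.3262, 0.0456]
ee_rot: [-0.001, 0.539, 0.843, 0.001]
contact_force: [0.3, -0.6, -0.7]
opening: 0.0163
```

Request:
jog_arm(turn=[[0, 0, 0], [0, 0, 0]], travel=[[0, 0, 0], [0, 0, 0]], claw=[0, 0])

```text
time: 3.37
tcp_pos: [0.5003, -0.3262, 0.0456]
ee_rot: [-0.001, 0.539, 0.843, 0.001]
contact_force: [-0.4, 0.4, -0.0]
opening: 0.0166
```

```bash
python3 - <<'E'
from h import *
st()
p,d=shot('wrist','w3')
cv2.imwrite('pics/w3c.png',cv2.resize(p[200:400,200:480,::-1],(784,560),interpolation=cv2.INTER_CUBIC))
E
```

```text
t 3.37 tcp [ 0.5003 -0.3262  0.0456] yaw 0.433 fix turn [np.float64(-0.002), np.float64(-0.001)] F [-0.37  0.42 -0.01] q7 0.8 op 0.01663996738565266
```

View pics/w3c.png

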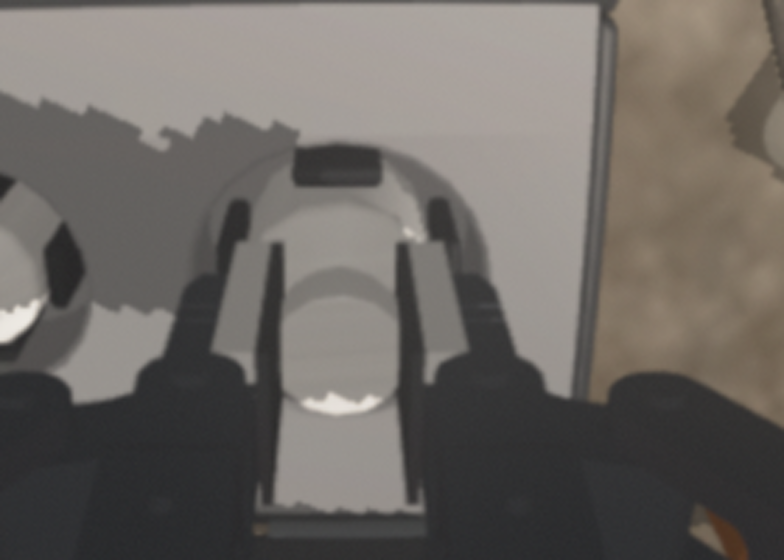

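The pads hold the knob with 16.6 mm reported opening, and the picture shows the knob clamped. Starting the twist-and-draw.

Request:
jog_arm(turn=[[0, 0, 0.12], [0, 0, 0.12], [0, 0, -0.12], [0, 0, -0.12], [0, 0, -0.12], [0, 0, -0.12], [0, 0, 0.12], [0, 0, 0.12], [0, 0, 0.12], [0, 0, 0.12]], travel=[[0, 0, 0], [0, 0, 0.06], [0, 0, 0.06], [0, 0, 0.06], [0, 0, 0.06], [0, 0, 0.06], [0, 0, 0.06], [0, 0, 0.06], [0, 0, 0.06], [0, 0, 0.06]], claw=[0, 0, 0, 0, 0, 0, 0, 0, 0, 0])

```text
time: 4.25
tcp_pos: [0.4995, -0.3262, 0.0466]
ee_rot: [-0.002, 0.432, 0.902, 0.001]
contact_force: [0.4, -1.6, -2.5]
opening: 0.0168
```

```bash
python3 - <<'E'
from h import *
st()
E
```

```text
t 4.25 tcp [ 0.4995 -0.3262  0.0466] yaw 0.678 fix turn [np.float64(-0.003), np.float64(-0.003)] F [ 0.43 -1.58 -2.52] q7 1.03 op 0.01677791126044947
```

Request:
jog_arm(turn=[[0, 0, -0.12], [0, 0, -0.12], [0, 0, -0.12], [0, 0, -0.12], [0, 0, 0.12], [0, 0, 0.12], [0, 0, 0.12], [0, 0, 0.12]], travel=[[0, 0, 0.12], [0, 0, 0.12], [0, 0, 0.12], [0, 0, 0.12], [0, 0, 0.12], [0, 0, 0.12], [0, 0, 0.12], [0, 0, 0.12]], claw=[0, 0, 0, 0, 0, 0, 0, 0])

```text
time: 4.92
tcp_pos: [0.4991, -0.3257, 0.0496]
ee_rot: [-0.003, 0.432, 0.902, 0.003]
contact_force: [0.4, -2.1, -4.8]
opening: 0.0164
```

```bash
python3 - <<'E'
from h import *
st()
E
```

```text
t 4.92 tcp [ 0.4991 -0.3257  0.0496] yaw 0.678 fix turn [np.float64(-0.007), np.float64(-0.002)] F [ 0.35 -2.14 -4.78] q7 1.04 op 0.016448027445154483
```

Request:
jog_arm(turn=[[0, 0, -0.12], [0, 0, -0.12], [0, 0, -0.12], [0, 0, -0.12], [0, 0, 0.12], [0, 0, 0.12], [0, 0, 0.12], [0, 0, 0.12]], travel=[[0, 0, 0.05], [0, 0, 0.13], [0, 0, 0.13], [0, 0, 0.13], [0, 0, 0.05], [0, 0, 0.13], [0, 0, 0.13], [0, 0, 0.13]], claw=[0, 0, 0, 0, 0, 0, 0, 0])

```text
time: 5.58
tcp_pos: [0.4988, -0.3257, 0.0523]
ee_rot: [-0.003, 0.431, 0.902, 0.004]
contact_force: [0.8, -2.3, -5.3]
opening: 0.016
```

```bash
python3 - <<'E'
from h import *
st()
p,d=shot('side','s1')
cv2.imwrite('pics/s1c.png',cv2.resize(p[110:270,200:400,::-1],(800,600),interpolation=cv2.INTER_CUBIC))
E
```

```text
t 5.58 tcp [ 0.4988 -0.3257  0.0523] yaw 0.679 fix turn [np.float64(-0.009), np.float64(-0.002)] F [ 0.79 -2.29 -5.26] q7 1.04 op 0.015987800518780324
```

View pics/s1c.png

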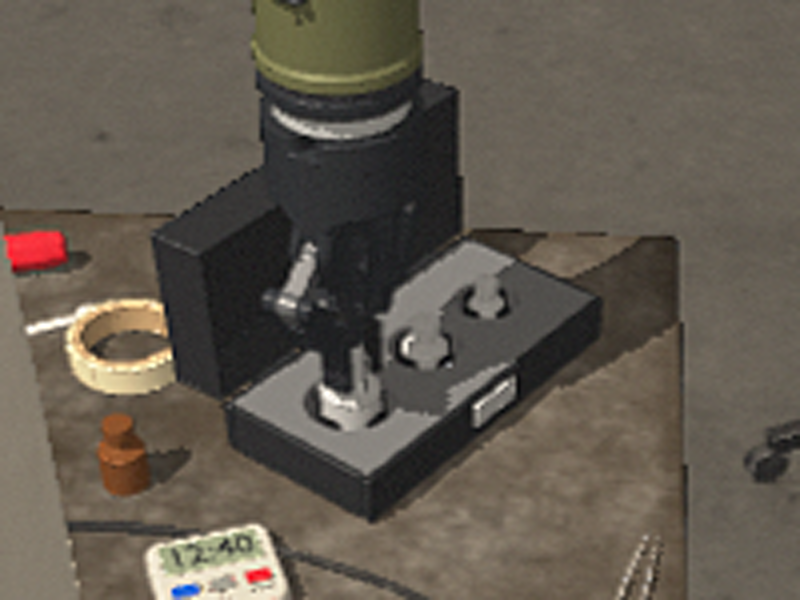

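The side crop shows the case flat and the pads on the weight, whose body stands in the well at about (350,400). The rise is hard to judge here, so I'll compare the knob in the wrist image before and after.

```bash
python3 - <<'E'
from h import *
p,d=shot('wrist','w4')
a=np.load('pics/w3.npz');
def box(x):return np.median(x[318:335,315:330])
print('depth knob',box(a['d']),box(d),'well/deck', np.median(a['d'][215:230,300:340]),np.median(d[215:230,300:340]))
ga=cv2.cvtColor(a['p'],6);g=cv2.cvtColor(p,6)
for nm,(y0,y1,x0,x1) in {'knob':(290,355,298,346)}.items():
    r=cv2.matchTemplate(g[y0-25:y1+25,x0-15:x1+15],ga[y0:y1,x0:x1],cv2.TM_CCOEFF_NORMED);_,m,_,l=cv2.minMaxLoc(r);print(nm,m,(l[0]-15,l[1]-25))
cv2.imwrite('pics/w4c.png',cv2.resize(p[200:400,200:480,::-1],(784,560),interpolation=cv2.INTER_CUBIC))
E
```

```text
depth knob 0.14362668 0.14375854 well/deck 0.15702096 0.16407433
knob 0.8938381671905518 (0, -1)
```

View pics/w4c.png

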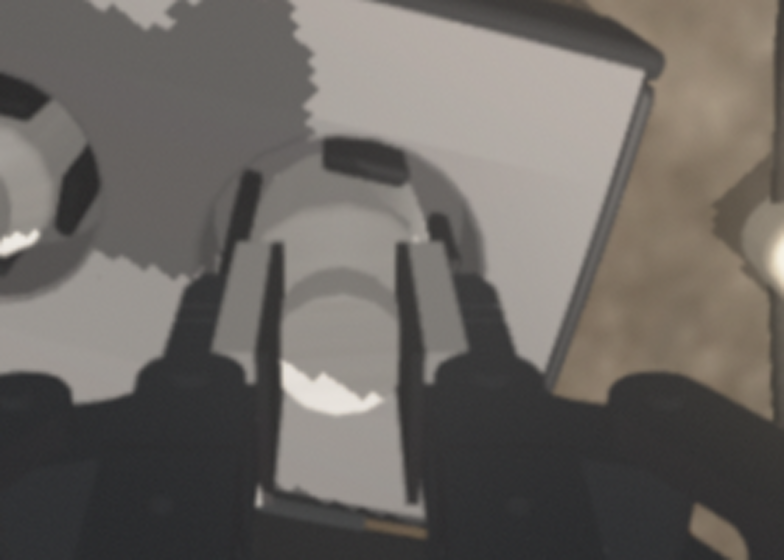

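The knob sits at the same pixel and depth in the wrist view while the deck has receded 7 mm. So the weight turns and rises with the gripper, without slip. Continuing.

Request:
jog_arm(turn=[[0, 0, -0.12], [0, 0, -0.12], [0, 0, -0.12], [0, 0, -0.12], [0, 0, 0.12], [0, 0, 0.12], [0, 0, 0.12], [0, 0, 0.12]], travel=[[0, 0, 0.07], [0, 0, 0.14], [0, 0, 0.14], [0, 0, 0.14], [0, 0, 0.07], [0, 0, 0.14], [0, 0, 0.14], [0, 0, 0.14]], claw=[0, 0, 0, 0, 0, 0, 0, 0])

```text
time: 6.35
tcp_pos: [0.4983, -0.3251, 0.0564]
ee_rot: [-0.004, 0.449, 0.894, 0.005]
contact_force: [1.6, -1.4, -6.6]
opening: 0.0166
```

Request:
jog_arm(turn=[[0, 0, -0.12], [0, 0, -0.12], [0, 0, -0.12], [0, 0, -0.12], [0, 0, 0.12], [0, 0, 0.12], [0, 0, 0.12], [0, 0, 0.12]], travel=[[0, 0, 0.07], [0, 0, 0.14], [0, 0, 0.14], [0, 0, 0.14], [0, 0, 0.07], [0, 0, 0.14], [0, 0, 0.14], [0, 0, 0.14]], claw=[0, 0, 0, 0, 0, 0, 0, 0])

```text
time: 7.02
tcp_pos: [0.4981, -0.3245, 0.0607]
ee_rot: [-0.004, 0.46, 0.888, 0.006]
contact_force: [0.9, -2.6, -5.8]
opening: 0.0168
```

Request:
jog_arm(turn=[[0, 0, -0.12], [0, 0, -0.12], [0, 0, -0.12], [0, 0, -0.12], [0, 0, 0.12], [0, 0, 0.12], [0, 0, 0.12], [0, 0, 0.12]], travel=[[0, 0, 0.07], [0, 0, 0.14], [0, 0, 0.14], [0, 0, 0.14], [0, 0, 0.07], [0, 0, 0.14], [0, 0, 0.14], [0, 0, 0.14]], claw=[0, 0, 0, 0, 0, 0, 0, 0])

```text
time: 7.68
tcp_pos: [0.4979, -0.3239, 0.0649]
ee_rot: [-0.005, 0.471, 0.882, 0.007]
contact_force: [1.4, -2.0, -6.0]
opening: 0.0163
```

```bash
python3 - <<'E'
from h import *
st()
E
```

```text
t 7.68 tcp [ 0.4979 -0.3239  0.0649] yaw 0.591 fix turn [np.float64(-0.017), np.float64(-0.001)] F [ 1.38 -2.02 -6.03] q7 0.97 op 0.016340455731762626
```

Request:
jog_arm(turn=[[-0.005, 0, -0.12], [-0.005, 0, -0.12], [-0.005, 0, -0.12], [0, 0, -0.12], [0, 0, 0.12], [0, 0, 0.12], [0, 0, 0.12], [0, 0, 0.12]], travel=[[0.03, -0.02, 0.07], [0.03, -0.02, 0.14], [0, 0, 0.14], [0, 0, 0.14], [0, 0, 0.07], [0, 0, 0.14], [0, 0, 0.14], [0, 0, 0.14]], claw=[0, 0, 0, 0, 0, 0, 0, 0])

```text
time: 8.35
tcp_pos: [0.4983, -0.3234, 0.0691]
ee_rot: [-0.001, 0.481, 0.877, 0.002]
contact_force: [0.1, -0.2, 3.2]
opening: 0.0168
```

Request:
jog_arm(turn=[[0, 0, -0.12], [0, 0, -0.12], [0, 0, -0.12], [0, 0, -0.12], [0, 0, 0.12], [0, 0, 0.12], [0, 0, 0.12], [0, 0, 0.12]], travel=[[0, 0, 0.07], [0, 0, 0.14], [0, 0, 0.14], [0, 0, 0.14], [0, 0, 0.14], [0, 0, 0.14], [0, 0, 0.14], [0, 0, 0.14]], claw=[0, 0, 0, 0, 0, 0, 0, 0])

```text
time: 9.02
tcp_pos: [0.4983, -0.322, 0.079]
ee_rot: [-0.001, 0.491, 0.871, 0.003]
contact_force: [-0.1, 1.9, -2.1]
opening: 0.0165
```

```bash
python3 - <<'E'
from h import *
st()
E
```

```text
t 9.02 tcp [ 0.4983 -0.322   0.079 ] yaw 0.545 fix turn [np.float64(-0.006), np.float64(0.001)] F [-0.12  1.86 -2.1 ] q7 0.93 op 0.016505357970078873
```

Request:
jog_arm(turn=[[0, 0, 0], [0, 0, 0], [0, 0, 0], [0, 0, 0]], travel=[[0, 0, 1.5], [0, 0, 2.5], [0, 0, 2.5], [0, 0, 1]], claw=[0, 0, 0, 0])

```text
time: 9.35
tcp_pos: [0.4954, -0.3183, 0.1519]
ee_rot: [-0.006, 0.494, 0.869, 0.005]
contact_force: [0.6, -1.2, -2.6]
opening: 0.0166
```

```bash
python3 - <<'E'
from h import *
st()
print(ray('top',372,156,0),ray('top',240,60,0))
d=np.load('pics/top0.npz')['d'];C=cloud('top',d)
for box in [((.45,.75),(-.25,.05))]:
  for z in (.1,.2,.3):
    k=C[(C[:,:,2]>z)&(C[:,:,0]>.3)&(abs(C[:,:,1])<.35)&(d>0)&(C[:,:,1]>-.35)]
    k=k[np.linalg.norm(k[:,:2]-[.584,-.087],axis=1)<.35]
    i=np.argmin(np.linalg.norm(k[:,:2]-[.584,-.087],axis=1)) if len(k) else None
    print(z,len(k),k[i] if len(k) else '')
E
```

```text
t 9.35 tcp [ 0.4954 -0.3183  0.1519] yaw 0.536 fix turn [np.float64(-0.015), np.float64(-0.006)] F [ 0.63 -1.16 -2.63] q7 0.95 op 0.016635701099239893
[ 0.67940956 -0.24984332  0.        ] [ 0.82712995 -0.00753063  0.        ]
0.1 21894 [ 0.71252435 -0.17701456  0.17735846]
0.2 14029 [ 0.71662634 -0.17147223  0.22689919]
0.3 6182 [ 0.71504428 -0.17588036  0.34878817]
```

Request:
jog_arm(turn=[[0, 0, 0], [0, 0, 0], [0, 0, 0], [0, 0, 0], [0, 0, 0], [0, 0, 0], [0, 0, 0], [0, 0, 0], [-0.01, -0.005, 0], [0, 0, 0]], travel=[[0.5, 1.5, 0], [1, 2.5, 0], [1.1, 2.9, 0], [1.1, 2.9, 0], [1.1, 2.9, 0], [1.1, 2.9, 0], [1.1, 2.9, 0], [1, 2, 0], [0.5, 1, 0], [0, 0, 0]], claw=[0, 0, 0, 0, 0, 0, 0, 0, 0, 0])

```text
time: 10.18
tcp_pos: [0.5808, -0.0941, 0.1521]
ee_rot: [0.0, 0.51, 0.86, 0.002]
contact_force: [-0.2, 0.7, -2.2]
opening: 0.0166
```

```bash
python3 - <<'E'
from h import *
st()
E
```

```text
t 10.18 tcp [ 0.5808 -0.0941  0.1521] yaw 0.501 fix turn [np.float64(-0.003), np.float64(0.002)] F [-0.19  0.7  -2.21] q7 0.47 op 0.016610713268449786
```

Request:
jog_arm(turn=[[0, 0, 0], [0, 0, 0], [0, 0, 0], [0, 0, 0], [0, 0, 0]], travel=[[0.3, 0.8, 0], [0, 0, -2], [0, 0, -2], [0, 0, -1], [0, 0, 0]], claw=[0, 0, 0, 0, 0])

```text
time: 10.6
tcp_pos: [0.5836, -0.0875, 0.1001]
ee_rot: [0.001, 0.513, 0.858, 0.001]
contact_force: [-0.2, -0.4, -1.8]
opening: 0.0167
```

```bash
python3 - <<'E'
from h import *
s,W=st()
n='side'
p,d=shot('side','s2')
cv2.imwrite('pics/s2c.png',cv2.resize(p[180:380,200:460,::-1],(780,600),interpolation=cv2.INTER_CUBIC))
E
```

```text
t 10.6 tcp [ 0.5836 -0.0875  0.1001] yaw 0.492 fix turn [np.float64(-0.001), np.float64(0.002)] F [-0.18 -0.44 -1.75] q7 0.42 op 0.016718364047190227
```

View pics/s2c.png

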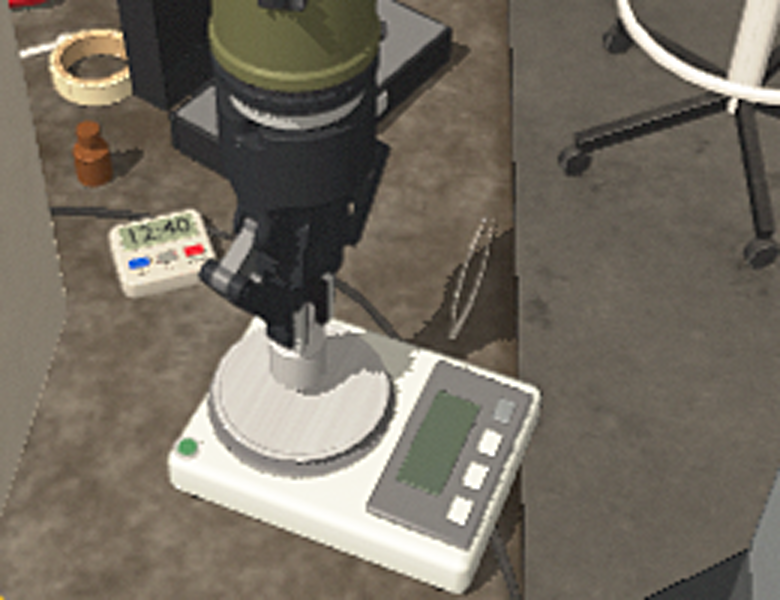

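Side crop: the weight is upright, just above the pan with its body at about (297,370), consistent with hovering over the pan's centre (300,400). Lowering gently.

Request:
jog_arm(turn=[[0, 0, 0], [0, 0, 0], [0, 0, 0], [0, 0, 0]], travel=[[0, 0.1, -0.5], [0, 0, -0.4], [0, 0, -0.2], [0, 0, 0]], claw=[0, 0, 0, 0])

```text
time: 10.98
tcp_pos: [0.5853, -0.0889, 0.0914]
ee_rot: [0.003, 0.516, 0.857, 0.002]
contact_force: [-0.5, -0.4, -2.0]
opening: 0.0164
```

Request:
jog_arm(turn=[[0, 0, 0], [0, 0, 0], [0, 0, 0]], travel=[[0, 0, -0.1], [0, 0, -0.1], [0, 0, 0]], claw=[0, 0, 0])

```text
time: 11.23
tcp_pos: [0.5861, -0.0893, 0.0905]
ee_rot: [0.004, 0.516, 0.857, 0.002]
contact_force: [-0.7, -0.6, -1.9]
opening: 0.0165
```

Request:
jog_arm(turn=[[0, 0, 0], [0, 0, 0], [0, 0, 0], [0, 0, 0]], travel=[[-0.2, 0.3, -0.15], [0, 0, -0.15], [0, 0, -0.1], [0, 0, 0]], claw=[0, 0, 0, 0])

```text
time: 11.57
tcp_pos: [0.5843, -0.0858, 0.0867]
ee_rot: [0.004, 0.516, 0.857, 0.002]
contact_force: [-0.6, -0.3, -1.4]
opening: 0.0166
```

```bash
python3 -c "
from h import *
st()"
```

```text
t 11.57 tcp [ 0.5843 -0.0858  0.0867] yaw 0.487 fix turn [np.float64(0.001), np.float64(0.009)] F [-0.61 -0.33 -1.39] q7 0.4 op 0.016624467642391526
```

Contact is just beginning, as predicted (-1.4 N). Slightly lower, with a small tilt fix.

Request:
jog_arm(turn=[[0, 0.008, 0], [0, 0, 0], [0, 0, 0]], travel=[[0, 0, -0.1], [0, 0, -0.1], [0, 0, 0]], claw=[0, 0, 0])

```text
time: 11.82
tcp_pos: [0.5847, -0.0859, 0.0854]
ee_rot: [0.001, 0.516, 0.857, -0.0]
contact_force: [-1.1, 0.5, 1.4]
opening: 0.0165
```

```bash
python3 -c "
from h import *
st()"
```

```text
t 11.82 tcp [ 0.5847 -0.0859  0.0854] yaw 0.487 fix turn [np.float64(0.002), np.float64(0.001)] F [-1.07  0.52  1.44] q7 0.4 op 0.016478792104562077
```

Request:
jog_arm(turn=[[0, 0, 0], [0, 0, 0], [0, 0, 0], [0, 0, 0], [0, 0, 0], [0, 0, 0]], travel=[[0, 0, 0], [0, 0, 0], [0, 0, 0], [0, 0, 0], [0, 0, 0], [0, 0, 0]], claw=[0.22, 0.26, 0.3, 0.35, 0.4, 0.45], force=40)

```text
time: 12.32
tcp_pos: [0.5859, -0.0859, 0.0863]
ee_rot: [0.002, 0.516, 0.857, 0.0]
contact_force: [0.3, -0.3, 0.5]
opening: 0.0384
```

Request:
jog_arm(turn=[[0, 0, 0], [0, 0, 0], [0, 0, 0], [0, 0, 0], [0, 0, 0], [0, 0, 0], [0, 0, 0]], travel=[[0, 0, 0.5], [0, 0, 1], [0, 0, 2], [0, 0, 3], [0, 0, 3], [0, 0, 3], [0, 0, 0]], claw=[0.5, 0.5, 0.5, 0.5, 0.5, 0.5, 0.5])

```text
time: 12.9
tcp_pos: [0.5836, -0.0848, 0.219]
ee_rot: [0.0, 0.515, 0.857, 0.0]
contact_force: [0.9, 0.0, 0.5]
opening: 0.0429
```

```bash
python3 - <<'E'
from h import *
s,W=st()
p,d=shot('side','s3');C=cloud('side',d)
z=C[:,:,2];near=np.linalg.norm(C[:,:,:2]-[.584,-.087],axis=2)<.03
for a,b in((.094,.104),(.076,.083),):
    k=C[near&(z>a)&(z<b)];print(k.mean(0).round(4),k[:,2].max(),len(k))
# lid, case check
o=np.array([.4475,-.3527]);ex=np.array([.426,-.905]);ey=np.array([.905,.426])
k=C[np.linalg.norm(C[:,:,:2]-o,axis=2)<.2]; L=np.c_[(k[:,:2]-o)@ex,(k[:,:2]-o)@ey,k[:,2]]
l=L[(L[:,2]>.12)&(abs(L[:,1])<.11)&(L[:,2]<.17)];print('lid',l.min(0),l.max(0))
for zz in(.12,.13,.14,.15):
    q=l[abs(l[:,2]-zz)<.004]; print(zz,q[:,0].min(),q[:,0].max(),q[:,1].min(),q[:,1].max(),len(q))
dk=C[(abs(z-.035)<.003)&(np.linalg.norm(C[:,:,:2]-o,axis=2)<.13)];print(cv2.minAreaRect(dk[:,:2].astype(np.float32)))
E
```

```text
t 12.9 tcp [ 0.5836 -0.0848  0.219 ] yaw 0.489 fix turn [np.float64(0.0), np.float64(0.001)] F [0.86 0.03 0.48] q7 0.47 op 0.04289865403665176
[ 0.5858 -0.0858  0.0989] 0.10275751294667579 116
[ 0.5871 -0.0823  0.0798] 0.08283914345776278 164
lid [0.05154872 0.01474906 0.12004829] [0.08834546 0.10450768 0.13824768]
0.12 0.052514970140549816 0.08469830178507431 0.09935096621759218 0.1034685814114769 23
0.13 0.052633427313582545 0.0883454638388519 0.014749061312744402 0.10450768262654889 115
0.14 0.051975057588642154 0.08192066504232337 0.021812864956012055 0.10227054585325712 58Traceback (most recent call last):
  File "<stdin>", line 12, in <module>
    return umr_minimum(a, axis, None, out, keepdims, initial, where)
ValueError: zero-size array to reduction operation minimum which has no identity
```

The weight stands on the pan at (0.586, -0.086), top at 0.099 m as it should be. Next I'll go behind the lid with the fingers closed.

Request:
jog_arm(turn=[[0, 0, 0], [0, 0, 0], [0, 0, 0], [0, 0, 0], [0, 0, 0], [0, 0, 0], [0, 0, 0], [0, 0, 0], [0, 0, 0], [0, 0, 0]], travel=[[-0.4, -2, 0.2], [-0.7, -3.9, 0], [-0.7, -3.9, 0], [-0.7, -3.9, 0], [-0.7, -3.9, 0], [-0.7, -3.9, 0], [-0.7, -3.9, 0], [-0.7, -3.9, 0], [-0.7, -3.9, 0], [-0.7, -3.9, 0]], claw=[0, 0, 0, 0, 0, 0, 0, 0, 0, 0])

```text
time: 13.78
tcp_pos: [0.5121, -0.4533, 0.2205]
ee_rot: [-0.001, 0.503, 0.864, 0.003]
contact_force: [1.8, 0.3, 0.9]
opening: -0.0003
```

```bash
cat >> h.py <<'E'
def cs():
    s,W=st();o=np.array([.4475,-.3527]);d=s['tcp_pos'][:2]-o
    print('case x,y',round(d@[.426,-.905],4),round(d@[.905,.426],4),'z',s['tcp_pos'][2].round(4))
E
python3 -c "
from h import *
cs()"
```

```text
t 13.78 tcp [ 0.5121 -0.4533  0.2205] yaw 0.516 fix turn [np.float64(-0.006), np.float64(0.001)] F [1.79 0.27 0.91] q7 1.08 op -0.00034134216973862134
case x,y 0.1185 0.0156 z 0.2205
```

Request:
jog_arm(turn=[[0, 0, -0.04], [0, 0, -0.03], [0, 0, 0], [0, 0, 0], [0, 0, 0], [0, 0, 0]], travel=[[-0.2, -2, 0], [-0.1, -1, 0], [0, 0, -2.5], [0, 0, -3.5], [0, 0, -3.5], [0, 0, 0]], claw=[0, 0, 0, 0, 0, 0])

```text
time: 14.28
tcp_pos: [0.5011, -0.4968, 0.1208]
ee_rot: [-0.001, 0.543, 0.84, 0.0]
contact_force: [-0.5, 1.0, -2.0]
opening: 0.0002
```

```bash
python3 -c "
from h import *
cs()"
```

```text
t 14.28 tcp [ 0.5011 -0.4968  0.1208] yaw 0.424 fix turn [np.float64(-0.002), np.float64(-0.001)] F [-0.53  1.01 -1.98] q7 1.02 op 0.00018768757639995684
case x,y 0.1532 -0.0129 z 0.1208
```

Request:
jog_arm(turn=[[0, 0, 0], [0, 0, 0], [0, 0, 0], [0, 0, 0], [0, 0, 0], [0, 0, 0], [0, 0, 0]], travel=[[0.6, 1.2, -0.4], [0, 2, 0], [-0.4, 0.9, 0], [-0.4, 0.9, 0], [-0.4, 0.9, 0.2], [-0.4, 0.9, 0.2], [-0.4, 0.9, 0.2]], claw=[0, 0, 0, 0, 0, 0, 0])

```text
time: 14.87
tcp_pos: [0.4896, -0.4123, 0.1277]
ee_rot: [-0.001, 0.541, 0.841, 0.001]
contact_force: [0.3, -1.5, 0.0]
opening: 0.0001
```

```bash
python3 -c "
from h import *
cs()"
```

```text
t 14.87 tcp [ 0.4896 -0.4123  0.1277] yaw 0.428 fix turn [np.float64(-0.004), np.float64(-0.001)] F [ 0.32 -1.49  0.04] q7 0.95 op 9.537339280690323e-05
case x,y 0.0718 0.0127 z 0.1277
```

Request:
jog_arm(turn=[[0, 0, 0], [0, 0, 0], [0, 0, 0], [0, 0, 0], [0, 0, 0], [0, 0, 0], [0, 0, 0], [0, 0, 0]], travel=[[-0.5, 0.8, -0.2], [-0.5, 0.8, -0.2], [-0.5, 0.8, -0.2], [-0.5, 0.8, -0.3], [-0.5, 0.8, -0.4], [-0.5, 0.8, -0.5], [-0.4, 0.7, -0.6], [-0.3, 0.6, -0.7]], claw=[0, 0, 0, 0, 0, 0, 0, 0])

```text
time: 15.53
tcp_pos: [0.4557, -0.3454, 0.1085]
ee_rot: [0.008, 0.54, 0.842, 0.0]
contact_force: [-0.0, -0.5, -0.2]
opening: -0.0001
```

```bash
python3 -c "
from h import *
cs()"
```

```text
t 15.53 tcp [ 0.4557 -0.3454  0.1085] yaw 0.43 fix turn [np.float64(0.007), np.float64(0.013)] F [-0.04 -0.47 -0.2 ] q7 0.92 op -7.51142966254861e-05
case x,y -0.0031 0.0105 z 0.1085
```

Request:
jog_arm(turn=[[0, 0, 0], [0, 0, 0], [0, 0, 0], [0, 0, 0], [0, 0, 0], [0, 0, 0]], travel=[[-0.3, 0.5, -0.7], [-0.3, 0.5, -0.7], [-0.2, 0.3, -0.7], [0, 0, -0.6], [0, 0, -0.5], [0, 0, -0.3]], claw=[0, 0, 0, 0, 0, 0])

```text
time: 16.03
tcp_pos: [0.4466, -0.329, 0.0711]
ee_rot: [0.008, 0.539, 0.842, 0.0]
contact_force: [-0.4, -0.1, -0.1]
opening: 0.0001
```

```bash
python3 -c "
from h import *
cs()"
```

```text
t 16.03 tcp [ 0.4466 -0.329   0.0711] yaw 0.431 fix turn [np.float64(0.008), np.float64(0.013)] F [-0.41 -0.08 -0.09] q7 0.89 op 9.758531960443322e-05
case x,y -0.0219 0.0093 z 0.0711
```

Close to the shut lid's top (70 mm). I'll press a little and feel for the stop.

Request:
jog_arm(turn=[[0, 0, 0], [0, 0, 0], [0, 0, 0], [0, 0, 0]], travel=[[0, 0, -0.2], [0, 0, -0.2], [0, 0, -0.2], [0, 0, 0]], claw=[0, 0, 0, 0])

```text
time: 16.37
tcp_pos: [0.4469, -0.3294, 0.0704]
ee_rot: [0.006, 0.54, 0.842, -0.0]
contact_force: [0.8, -0.6, -1.0]
opening: 0.0001
```

```bash
python3 -c "
from h import *
cs()"
```

```text
t 16.37 tcp [ 0.4469 -0.3294  0.0704] yaw 0.43 fix turn [np.float64(0.007), np.float64(0.009)] F [ 0.8  -0.56 -0.99] q7 0.89 op 9.078261665652524e-05
case x,y -0.0213 0.0094 z 0.0704
```

The tool stopped at 70.4 mm, so the lid is shut. Withdrawing and checking.

Request:
jog_arm(turn=[[0, 0, 0], [0, 0, 0], [0, 0, 0], [0, 0, 0], [0, 0, 0], [0, 0, 0], [0, 0, 0], [0, 0, 0], [0, 0, 0], [0, 0, 0]], travel=[[0, 0, 1], [0, 0, 2], [0, 0, 3], [0, 0, 3.5], [0, 0, 3.5], [-1, -3, 1], [-1, -3, 1], [-1, -3, 0], [-0.5, -2, 0], [0, 0, 0]], claw=[0, 0, 0, 0, 0, 0, 0, 0, 0, 0])

```text
time: 17.2
tcp_pos: [0.4123, -0.4435, 0.2344]
ee_rot: [0.01, 0.538, 0.843, -0.001]
contact_force: [-0.8, -0.8, -0.7]
opening: 0.0003
```

```bash
python3 - <<'E'
from h import *
cs()
p,d=shot('side','s4');C=cloud('side',d);o=np.array([.4475,-.3527])
x=(C[:,:,:2]-o)@[.426,-.905];y=(C[:,:,:2]-o)@[.905,.426]
m=(abs(x)<.04)&(abs(y)<.09)&(C[:,:,2]<.1)
A=np.c_[x[m],y[m],np.ones(m.sum())];c=np.linalg.lstsq(A,C[:,:,2][m],rcond=None)[0];print('lid plane slope/z',c.round(4),m.sum())
k=C[(np.linalg.norm(C[:,:,:2]-[.584,-.087],axis=2)<.03)&(C[:,:,2]>.094)&(C[:,:,2]<.11)];print('knob',k.mean(0),k[:,2].max())
cv2.imwrite('pics/s4c.png',p[:,:,::-1])
E
```

```text
t 17.2 tcp [ 0.4123 -0.4435  0.2344] yaw 0.436 fix turn [np.float64(0.012), np.float64(0.016)] F [-0.77 -0.78 -0.72] q7 1.14 op 0.00033508813622779265
case x,y 0.0672 -0.0706 z 0.2344
lid plane slope/z [0.0004 0.0007 0.0705] 2034
knob [ 0.58560984 -0.08610831  0.09916118] 0.10274795088490019
```

View pics/s4c.png

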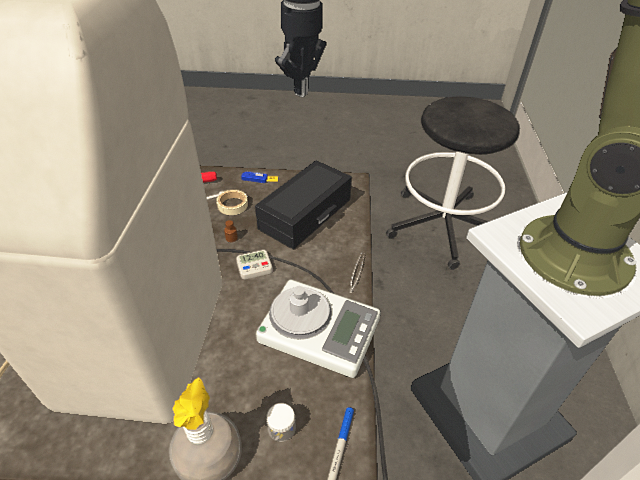

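The picture shows the case shut at (304,203), the weight upright in the middle of the pan at (300,302), and the robot clear of everything. The lid's top is level at 70.5 mm. Handing in.

```bash
python3 -c "
from h import *
print(hand_in())"
```

```text
the job is handed in; nothing more can be done
None
```

I eased the 200 g weight out of its well with to-and-fro twists, set it on the balance pan, shut the case lid and handed the job in. The robot clock read about 17 s of the 72 s allowed.

Last checks before handing in:
- **Weight:** upright on the pan, about 2 mm from its middle, with the knob's top at 0.099 m as expected.
- **Lid:** its top is level at 70.5 mm, slope below 0.001, so it is shut.
- **Case:** it stayed flat and close to where it stood. The highest pull I read was 6.6 N, at the ends of strokes only, against about 9 N to tip it.
- **Pan:** by my estimate from the wrist force it carried about 3.4 N (1.7 mm) while the weight was set down, well under the overload limit.
- **Robot:** it stands clear and touches nothing.

- **Odd reading:** the gripper reported about 16.6 mm open on the 20 mm knob. The wrist images showed a firm grip without slip.
- **Not checked directly:** I did not see the two smaller weights after the lid was shut. Nothing touched them, and the lid closed fully over them.

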